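# Load the dry-block heater with a nested crucible set

## Task

Load the heater's empty well to match the finished stack beside it: first stand the steel sleeve in the well, mouth up and fully home, then gently nest the white crucible inside it, mouth up, and finally put the cap on the crucible, rim down with its orange face up. Leave the finished stack, the beaker, the bottle and the jar undisturbed, and let go of everything.

Things in the scene. Friction and masses are not known exactly. Their poses are not given: they have to be found in the camera images.
- sleeve_c (a point): plain steel sleeve cup, 54 mm outside diameter, 60 mm tall, 3 mm wall, 4 mm floor, the last 4 mm of the foot tapered to 48 mm; 110 to 225 g. This point is on its axis half-way up; z runs from the closed foot to the open mouth. At the start it lies in one of the rests, mouth obliquely up, z 60 degrees from vertical. In the well it stands with its foot on the well floor
- crucible_c (a point): slim white ceramic crucible with an orange band near the mouth, 37 mm outside diameter, 86 mm tall, 3 mm wall, foot tapered to 31 mm; 60 to 130 g. This point is on its axis half-way up (43 mm); z runs from the closed foot to the open mouth. Starts lying in a rest like the sleeve, z 60 degrees from vertical. Nested in the sleeve (48 mm bore, floor 4 mm thick) it stands 30 mm proud of the sleeve's mouth
- cap_c (a point): round black cap, 54 mm outside diameter, 18 mm tall: a flat closed top with an orange face, 4 mm thick, and below it a hollow rim of 47 mm bore, 14 mm deep; 28 to 56 g. This point is on its axis half-way up (9 mm); z runs from the open rim to the closed orange top. Starts on edge in a rest with the rim against the stop, z 60 degrees from vertical. Rim-down on the crucible, its top rests on the crucible's mouth and the rim hangs 14 mm down around it
- well (a point): centre of the floor of the heater's empty round well, 60 mm diameter, 28 mm deep; z up; the heater's flat top is 28 mm above this point. The well nearer the white control box
- heater: dry-block heater: a dark steel block 130 mm (x) by 220 mm (y), 50 mm high, with two wells on its y axis, the empty one 55 mm to +y and the loaded one 55 mm to -y; on the +y end a white control box 45 mm wide (y) and 70 mm high, its near face 75 mm from the empty well's centre. Fixed; origin at the centre of the block's underside
- stack_c (a point): finished stack (sleeve, crucible and cap, stuck together as one 94 mm high piece of 54 mm diameter) standing in the other well, 110 mm from the empty one, its top 66 mm above the block; this point is half-way up. An example of the result, to be left alone
- rest_a: blue slanted rest for one part, 85 x 50 mm foot: a V trough (sides 45 degrees, 45 mm long) that climbs 30 degrees above level towards the rest's own -x, with a 24 mm wide stop plate behind its low end; parts lie lengthwise in it against the stop, up to about 100 mm high. Fixed; the origin is at the centre of the foot's underside, z up, -x is the side towards which the part points up
- rest_b: second rest, same as rest_a
- rest_c: third rest, same as rest_a
- beaker_c (a point): clear plastic beaker with an orange band, 64 mm diameter, 85 mm tall, standing loose; point half-way up. To be left alone
- bottle_c (a point): white bottle with orange cap, 60 mm diameter, 160 mm tall, standing loose; point half-way up. To be left alone
- jar_c (a point): amber jar with black cap, 52 mm diameter, 70 mm tall, standing loose; point half-way up. To be left alone
Mind the look-alikes: they are no part of the job. Of the things like the part that bears cap_c, leave any that is green; of the rest the larger one is meant.

How it is judged:
By the outcome, as a careful person would: the job done as asked, in the order asked, and still so for the second after the job is handed in, with the robot touching nothing.
It also fails if it takes over 72 s, if anything falls off the work surface, if the arm or the gripper's body presses on something with over 40 N, if the wrist force passes 120 N, or if a joint passes its speed limit or range.

## Robot

A 7-joint arm with a two-finger parallel gripper is mounted at the origin on the work surface. World frame = base frame: x ahead of the robot, y to its left, z up, the work surface at z = 0. Lengths are in m, angles in rad, forces in N, time in s.
With the tool pointing down it reaches from about 0.425 to 0.95 m from the base axis. Payload 4.7 kg.
Tool frame: the origin (TCP) lies at the very end of the fingers, on their centre line; the grasp point (between the pads) lies 19 mm behind it; z points along the fingers, y is the line along which they close (so a half turn about z gives the same grasp; the last joint's range is limited). The gripper opens to 87 mm and grips with 3 to 60 N. Pads are 19 mm wide; open, the fingers measure 117 mm over their backs; the gripper's body (75 mm by 190 mm) begins 51 mm behind the grasp point.
Start: joints at [-1.182, 0.469, -0.049, 1.532, 0.024, 1.141, -0.082], TCP at [0.274, 0.617, 0.223] pointing down, gripper open.
Joint ranges: [-2.59, 2.59], [-0.33, 1.99], [-1.39, 1.29], [0.1, 2.45], [-1.04, 4.18], [0.21, 1.99], [-2.66, 2.66]. Speed limits (rad/s): [2.57, 2.57, 3.14, 3.14, 3.14, 3.14, 3.14].

## Interface

Orientations are given as a unit quaternion [x, y, z, w].
In Python, from station import status, vision, hand_in gives the robot as it stands.
- The arm moves only by the tool step_arm, never from a script. Its arguments are lists of equal length, an entry for each row: "delta_pos": the shift along the world's x, y, z in cm, a list of three; "rot": the turn, a rotation vector about the world's x, y, z in degrees, a list of three; "claw": the opening, from 0 (shut) to 1 (fully open). A call has 1 to 20 rows; each row is the pose to reach, as a shift and turn from the pose commanded when the call began; what a row does not reach only later rows make up. A row lasts 1/10 s, in which the tool goes at most 50 mm and 8.59 degrees, less where a joint would pass 70% of its speed; a pose out of reach is approached as far as the arm can. A call with a gripper value outside its range is refused whole. The fingers move at their own pace and stop on an object; "squeeze" is the grip in N (left out, the last holds). Time passes only in rows, so rows that repeat a pose let the fingers close. It gives the time, the measured TCP pose, the force, the opening and the grip force at its end, in the units of the state.
- status.sense(): the state, without advancing time (a new reading comes with each control period).
- vision.capture(name): name is "side" or "top" or "wrist"; returns a dict with "pixels" (420x560x3 uint8, red, green, blue), "K" (3x3 intrinsics, pixels), "T" (4x4, takes a point from camera to world coordinates); the wrist camera has in their place "hand_eye" (4x4, takes a point from camera to tool coordinates, whose origin is the TCP and whose axes are the flange's). Camera axes: x right, y up, looking along -z (the intrinsics and any distortion apply to the point x, -y, -z); pixel columns grow to the right and rows downward; lengths in m; the calibration is good to about 2 mm. A picture is of the moment at which its call begins: read the wrist's pose just before it. There is no depth.
- hand_in(): hands the job in; it is judged then, once.
The state is a dict: "time_s": time; "qpos": joint angles; "joint_velocities": joint speeds; "effort": joint torques, N m; "eef_pos": TCP position; "ee_rot": TCP orientation; "contact_force": force on the tool from outside, world axes, zero at the start; "torque": the same for the moment, N m; "width": opening from 0.0 (shut) to 1.0 (fully open); "finger_force": force on a finger pad.
Only numpy, scipy, OpenCV 4.12 (cv2) and the standard library are available. Lean on these libraries where they do the work, as an engineer would, in place of code of your own. Each camera call takes 0.05 s, during which the arm holds its last target. There are 200 camera calls.

## Working session

There is one attempt and no reset: what is moved stays moved. The work goes in short steps, Python scripts to look and compute and a tool call to move; the robot and the scene stay as the last step left them, time stands still between calls to the robot, and variables do not carry over. Pictures are saved under pics/ and viewed, at most 10 in all, crops included, and the job is handed in when it is done.

Besides the shell and the picture viewer there is one more tool, called after "Request:" by a JSON object that holds its "method" and its "body", one argument or row to a line. step_arm: Moves the arm, as the interface text tells. Its arguments: {"type":"object","properties":{"delta_pos":{"type":"array","items":{"type":"array","items":{"type":"number"}}},"rot":{"type":"array","items":{"type":"array","items":{"type":"number"}}},"claw":{"type":"array","items":{"type":"number"}},"squeeze":{"type":"number"}},"required":["delta_pos","rot","claw"]}

```bash
mkdir -p pics; ls; python3 - <<'E'
from station import status, vision
import cv2,numpy as np
s=status.sense();print(s)
for n in("top","side","wrist"):
    c=vision.capture(n);cv2.imwrite(f"pics/{n}0.png",c["pixels"][:,:,::-1]);np.savez(f"pics/{n}0.npz",**c)
    print(n,{k:np.round(v,4).tolist() for k,v in c.items() if k!="pixels"})
E
```

```text
pics
{'time_s': 0.0, 'qpos': array([-1.18188974,  0.46942724, -0.04859216,  1.53370114,  0.02409048,
        1.14099458, -0.082292  ]), 'joint_velocities': array([-0.00064298,  0.00033295,  0.00074716,  0.00211426,  0.00092388,
       -0.00157995,  0.0001694 ]), 'effort': array([-4.60800475e-04, -5.07961357e+01, -8.07608734e-02, -2.36163640e+01,
       -6.12340006e-02,  3.78459378e-02,  1.95760222e-04]), 'eef_pos': array([0.27363047, 0.61638906, 0.22150594]), 'ee_rot': array([ 2.07370762e-01,  9.78261939e-01, -9.57551106e-04, -1.70023511e-04]), 'contact_force': array([ 0.26103956, -0.03688834,  0.54288422]), 'torque': array([ 0.02376296, -0.03054674, -0.02194498]), 'finger_force': 0.0, 'width': 1.0024381819083084}
top {'K': [[488.7697, 0.0, 289.4633], [0.0, 488.7697, 218.86], [0.0, 0.0, 1.0]], 'T': [[0.0205, 0.9937, -0.1106, 0.4582], [-0.9997, 0.0189, -0.0158, -0.0224], [-0.0136, 0.1108, 0.9937, 1.1389], [0.0, 0.0, 0.0, 1.0]]}
side {'K': [[396.7476, 0.0, 273.8675], [0.0, 396.7476, 208.1073], [0.0, 0.0, 1.0]], 'T': [[0.9816, 0.0937, -0.1664, 0.4486], [-0.1904, 0.5483, -0.8144, -0.7922], [0.0149, 0.831, 0.556, 0.6107], [0.0, 0.0, 0.0, 1.0]]}
wrist {'K': [[322.3319, 0.0, 280.5581], [0.0, 322.3319, 213.3174], [0.0, 0.0, 1.0]], 'hand_eye': [[0.0001, 0.9652, 0.2614, 0.0714], [1.0, 0.0, -0.0006, -0.0004], [-0.0006, 0.2614, -0.9652, -0.1623], [0.0, 0.0, 0.0, 1.0]]}
```

View pics/top0.png

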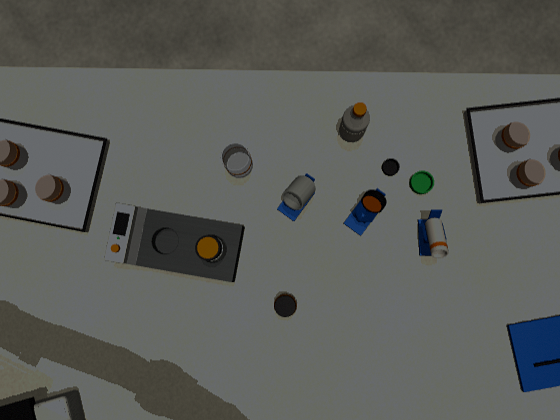

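View pics/side0.png

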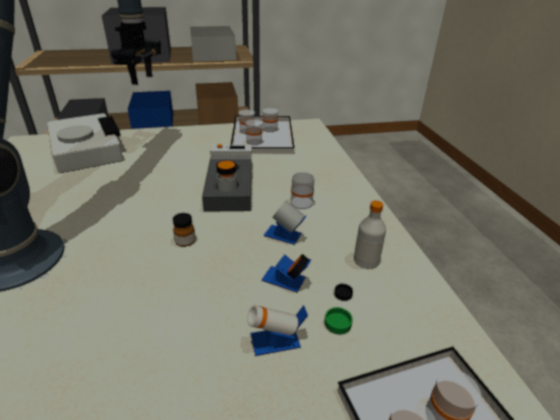

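Top view: sleeve (298,192), cap with orange face (371,205) and crucible (434,235) lie in blue rests, with mouths pointing towards the robot and slightly left. The empty well is at (166,241), the stack at (210,248), the jar at (285,305). The small black and green caps at (390,167) and (421,182) are decoys. I'll enlarge crops for precise points.

```bash
cat > h.py <<'E'
import numpy as np,cv2
from scipy.spatial.transform import Rotation as R
def load(n): return dict(np.load(f"pics/{n}.npz"))
def ray(c,u,v,T=None):
    T=c["T"] if T is None else T; K=c["K"]
    d=np.array([(u-K[0,2])/K[0,0],-(v-K[1,2])/K[1,1],-1.]); d=T[:3,:3]@d
    return T[:3,3],d/np.linalg.norm(d)
def plane(c,u,v,z,T=None):
    o,d=ray(c,u,v,T); return o+d*(z-o[2])/d[2]
def tri(rs):
    A=sum(np.eye(3)-np.outer(d,d) for o,d in rs); b=sum((np.eye(3)-np.outer(d,d))@o for o,d in rs)
    p=np.linalg.solve(A,b); return p,[np.linalg.norm(np.cross(p-o,d)) for o,d in rs]
def tcpT(s):
    T=np.eye(4);T[:3,:3]=R.from_quat(s["ee_rot"]).as_matrix();T[:3,3]=s["eef_pos"];return T
def snap(n,name):
    from station import status,vision
    s=status.sense();c=vision.capture(n)
    if n=="wrist": c["T"]=tcpT(s)@c["hand_eye"]
    np.savez(f"pics/{name}.npz",**c);cv2.imwrite(f"pics/{name}.png",c["pixels"][:,:,::-1]);return c,s
def crop(c,x0,y0,x1,y1,k,g=2.2):
    p=np.clip(c["pixels"][y0:y1,x0:x1,::-1].astype(float)*g,0,255).astype(np.uint8)
    p=cv2.resize(p,None,fx=k,fy=k,interpolation=cv2.INTER_CUBIC)
    for x in range((x0+9)//10*10,x1,10): cv2.line(p,((x-x0)*k,0),((x-x0)*k,6 if x%50 else 16),(0,0,255),1)
    for y in range((y0+9)//10*10,y1,10): cv2.line(p,(0,(y-y0)*k),(6 if y%50 else 16,(y-y0)*k),(0,0,255),1)
    return p
E
python3 - <<'E'
from h import *
t=load("top0");s=load("side0")
a=crop(t,265,160,465,270,4);b=crop(s,240,190,360,360,3,1.6);
cv2.imwrite("pics/cropA.png",a)
k=crop(t,100,190,260,290,4)
im=np.zeros((510,360+400,3),np.uint8);im[:510,:360]=b;im[:250,360:]=cv2.resize(k,(400,250));cv2.imwrite("pics/cropB.png",im)
w=plane(t,166,241,.05);st=plane(t,210,248,.116);print(w,st,np.linalg.norm(w[:2]-st[:2]))
for n,u,v in(("sl",298,192),("cap",371,205),("cr",434,235)):print(n,plane(t,u,v,.055))
E
```

```text
[0.52427724 0.27016105 0.05      ] [0.50740885 0.15915543 0.116     ] 0.11227997059493378
sl [ 0.63983909 -0.02312109  0.055     ]
cap [ 0.61342221 -0.18665841  0.055     ]
cr [ 0.54894791 -0.32597346  0.055     ]
```

View pics/cropA.png

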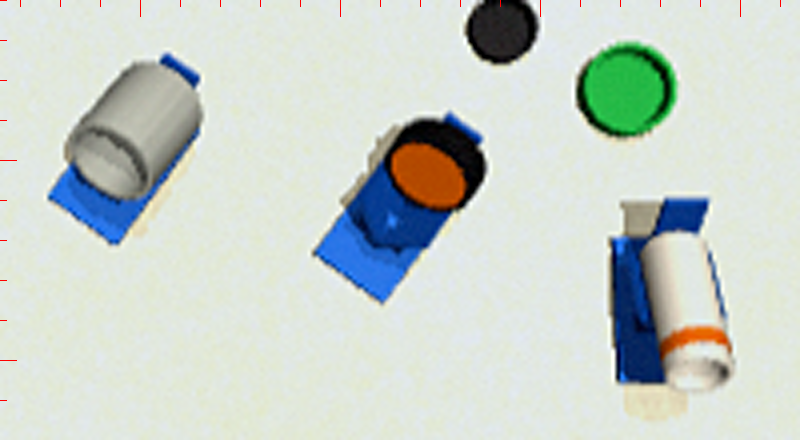

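View pics/cropB.png

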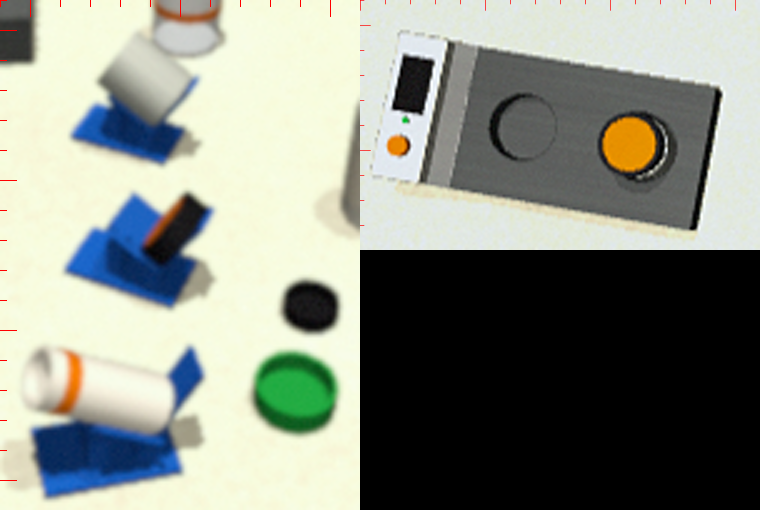

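Crops: sleeve mouth centre in the top view ≈ (292,201.5), orange cap face ≈ (372,204), crucible mouth ≈ (440,254). The rest feet's near edges are clear and the well rim centre is ≈ (165,240). I'll triangulate from these.

```bash
python3 - <<'E'
from h import *
t=load("top0");s=load("side0")
T=lambda x,y:(265+x/4,160+y/4)
S=lambda x,y:(240+x/3,190+y/3)
P={"sl":((134,130),(148,80)),"cap":((438,165),(176,228)),"cr":((688,312),(100,390)),"crmouth":((700,375),(38,380)),"crfoot":((675,250),(160,408))}
for k,(a,b) in P.items():
    p,e=tri([ray(t,*T(*a)),ray(s,*S(*b))]);print(k,p.round(4),np.round(e,4))
E_={"sl":((50,197),(118,243)),"cap":((315,253),(382,303)),"cr":((620,383),(690,383))}
for k,(a,b) in E_.items():
    a=plane(t,*T(*a),.004);b=plane(t,*T(*b),.004);d=(b-a)[:2];L=np.linalg.norm(d);d/=L
    n=np.array([d[1],-d[0]]);n=-n if n[0]>0 else n
    print(k,"edge",L.round(4),"mid",((a+b)/2)[:2].round(4),"-x dir",n.round(3),"yaw",np.degrees(np.arctan2(n[1],n[0])).round(1))
a=plane(t,*T(612,238),.004);b=plane(t,*T(620,382),.004);print("cr long edge",np.linalg.norm(b-a),(b-a)[:2]/np.linalg.norm(b-a), a[:2])
w=plane(t,165.2,240.4,.05);st=plane(t,208,247.6,.116);d=w-st;print(w,st,np.linalg.norm(d[:2]),np.degrees(np.arctan2(d[1],d[0])))
for k,q in(("small",(390,167)),("jar",(285,305)),("beaker",(237,160)),("bottle",(354,122))):print(k,plane(t,*q,.06).round(3))
sn=load("wrist0");from station import status;print(tcpT(status.sense()).round(3))
E
```

```text
sl [ 0.6413 -0.0246  0.0571] [0.0029 0.0029]
cap [ 0.624  -0.1952  0.0518] [0.0015 0.0015]
cr [ 0.5438 -0.3315  0.0591] [0.0017 0.0017]
crmouth [ 0.5078 -0.3325  0.0763] [0.001 0.001]
crfoot [ 0.5808 -0.3316  0.0353] [0.0018 0.0018]
sl edge 0.0482 mid [0.5934 0.0039] -x dir [-0.837  0.547] yaw 146.9
cap edge 0.0483 mid [ 0.5624 -0.1507] -x dir [-0.809  0.588] yaw 144.0
cr edge 0.0402 mid [ 0.5049 -0.3276] -x dir [-1.   -0.02] yaw -178.9
cr long edge 0.0836497859759596 [-0.99891985 -0.04646641] [ 0.58868087 -0.3036057 ]
[0.52558562 0.27202323 0.05      ] [0.50816349 0.16339041 0.116     ] 0.11002099878154357 80.88870502430758
small [ 0.699 -0.228  0.06 ]
jar [0.389 0.001 0.06 ]
beaker [0.71  0.116 0.06 ]
bottle [ 0.802 -0.147  0.06 ]
[[-0.914  0.406 -0.001  0.274]
 [ 0.406  0.914 -0.001  0.617]
 [-0.    -0.001 -1.     0.222]
 [ 0.     0.     0.     1.   ]]
```

```bash
cat >> h.py <<'E'
def grasp(p,az,th,s=0,d=0,back=0):
    "TCP pose: part centre p, azimuth az of its raised end, tool tilted th deg from vertical; s along axis, d tip past the axis"
    a=np.radians(az);n=np.array([np.cos(a),np.sin(a),0]);Z=np.array([0,0,1.]);t=np.radians(th)
    zt=-np.sin(t)*n-np.cos(t)*Z;yt=np.array([np.sin(a),-np.cos(a),0])   # azimuth az-90
    ax=np.cos(np.pi/6)*n+.5*Z
    return np.array(p)+s*ax+(d-back)*zt, R.from_matrix(np.c_[np.cross(yt,zt),yt,zt])
def delta(P,Q):
    from station import status
    s=status.sense();r=(Q*R.from_quat(s["ee_rot"]).inv()).as_rotvec(degrees=True)
    print("t",round(s["time_s"],2),"dpos cm",((P-s["eef_pos"])*100).round(2),"rot",r.round(2),"to",P.round(4))
E
python3 - <<'E'
from h import *
delta(*grasp([.6413,-.0256,.057],146.9,25,back=.13))
E
```

```text
t 0.15 dpos cm [ 32.16 -61.21  -4.69] rot [-11.87 -22.03  -9.  ] to [0.5953 0.0044 0.1748]
```

Request:
{"method": "step_arm", "body": {
  "delta_pos": [
    [16,-30.6,2],
    [16,-30.6,2],
    [16,-30.6,2],
    [16,-30.6,2],
    [16,-30.6,2],
    [16,-30.6,2],
    [16,-30.6,2],
    [32.2,-61.2,-1],
    [32.2,-61.2,-1],
    [32.2,-61.2,-1],
    [32.2,-61.2,-1],
    [32.2,-61.2,-1],
    [32.2,-61.2,-1],
    [32.2,-61.2,-1],
    [32.2,-61.2,-4.7],
    [32.2,-61.2,-4.7],
    [32.2,-61.2,-4.7]
  ],
  "rot": [
    [-6,-11,-4.5],
    [-6,-11,-4.5],
    [-6,-11,-4.5],
    [-6,-11,-4.5],
    [-6,-11,-4.5],
    [-6,-11,-4.5],
    [-6,-11,-4.5],
    [-11.9,-22,-9],
    [-11.9,-22,-9],
    [-11.9,-22,-9],
    [-11.9,-22,-9],
    [-11.9,-22,-9],
    [-11.9,-22,-9],
    [-11.9,-22,-9],
    [-11.9,-22,-9],
    [-11.9,-22,-9],
    [-11.9,-22,-9]
  ],
  "claw": [1,1,1,1,1,1,1,1,1,1,1,1,1,1,1,1,1]
}}

```text
time_s: 1.85
eef_pos: [0.5954, 0.0056, 0.1751]
ee_rot: [0.277, 0.936, -0.062, 0.207]
contact_force: [-0.1, 0.8, 0.1]
width: 0.995
finger_force: 0.0
```

```bash
python3 - <<'E'
from h import *
c,s=snap("wrist","w1");print(s["eef_pos"].round(4),s["qpos"].round(3))
delta(*grasp([.6413,-.0256,.057],146.9,25,back=.13))
cv2.imwrite("pics/w1c.png",crop(c,0,0,560,420,1,1.8))
E
```

```text
[0.5954 0.0056 0.1751] [-0.575  0.267  0.392  2.064  0.394  0.552  0.475]
t 1.9 dpos cm [-0.08 -0.19 -0.14] rot [-0.07  0.04 -0.15] to [0.5953 0.0044 0.1748]
```

View pics/w1c.png

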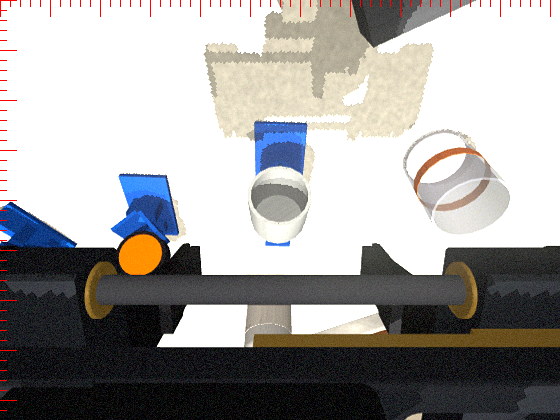

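Wrist view: sleeve mouth rim ellipse centre ≈ (279,190), about 61 px wide, centred between the fingers. The cap's orange face is at (140,254). I'll triangulate the mouth with the top view.

```bash
python3 - <<'E'
from h import *
c=load("w1");t=load("top0")
# ellipse fit of bright rim
p=c["pixels"].max(2);hsv=cv2.cvtColor(c["pixels"],cv2.COLOR_RGB2HSV)
ax=grasp([0,0,0],146.9,25,s=1)[0]
m,e=tri([ray(c,279,190),ray(t,292,201.5)]);print("mouth",m.round(4),np.round(e,4),"centre",(m-.03*ax).round(4))
o,d=ray(c,279,190);q=o+d*.285/abs(d@c["T"][:3,2]);print("by size",q.round(4),(q-.03*ax).round(4))
m,e=tri([ray(c,140,254),ray(t,372,203.75)]);a2=grasp([0,0,0],144,25,s=1)[0];print("cap face",m.round(4),np.round(e,4),"centre",(m-.009*a2).round(4))
for th in(30,35):delta(*grasp([.6413,-.0256,.057],146.9,th,s=.017,d=.014,back=.06))
E
```

```text
mouth [ 0.6156 -0.01    0.0734] [0.0004 0.0004] centre [ 0.6374 -0.0242  0.0584]
by size [ 0.6235 -0.0147  0.0609] [ 0.6453 -0.0289  0.0459]
cap face [ 0.6164 -0.1888  0.0552] [0.0002 0.0002] centre [ 0.6227 -0.1934  0.0507]
t 1.9 dpos cm [ 1.36 -1.13 -7.09] rot [-2.79 -4.16 -0.15] to [ 0.6097 -0.005   0.1053]
t 1.9 dpos cm [ 1.08 -0.94 -7.3 ] rot [-5.52 -8.35 -0.15] to [ 0.6069 -0.0032  0.1032]
```

Request:
{"method": "step_arm", "body": {
  "delta_pos": [
    [1.1,-0.9,-4],
    [1.1,-0.9,-7.3],
    [1.1,-0.9,-7.3],
    [1.1,-0.9,-7.3]
  ],
  "rot": [
    [-5.5,-8.35,0],
    [-5.5,-8.35,0],
    [-5.5,-8.35,0],
    [-5.5,-8.35,0]
  ],
  "claw": [1,1,1,1]
}}

```text
time_s: 2.3
eef_pos: [0.6054, -0.0015, 0.1009]
ee_rot: [0.268, 0.915, -0.087, 0.287]
contact_force: [-0.1, 0.2, 0.1]
width: 1.003
finger_force: 0.0
```

```bash
python3 - <<'E'
from h import *
from station import status
s=status.sense();print(s["qpos"].round(3),s["contact_force"])
delta(*grasp([.6394,-.0253,.0575],146.9,35,s=.017,d=.013,back=0))
E
```

```text
[-0.835  0.46   0.672  2.209  0.864  0.219 -0.093] [-0.05041669  0.23570967  0.05003812]
t 2.3 dpos cm [ 2.79 -1.98 -4.55] rot [ 0.16 -0.24 -0.34] to [ 0.6333 -0.0213  0.0554]
```

```bash
python3 - <<'E'
from h import *
for b in(.05,0):delta(*grasp([.6394,-.0253,.0575],146.9,28,s=.017,d=.013,back=b))
E
```

```text
t 2.3 dpos cm [ 0.71 -0.63 -0.22] rot [ 3.97  5.64 -0.35] to [ 0.6125 -0.0078  0.0987]
t 2.3 dpos cm [ 2.68 -1.91 -4.63] rot [ 3.97  5.64 -0.35] to [ 0.6322 -0.0206  0.0545]
```

Request:
{"method": "step_arm", "body": {
  "delta_pos": [
    [0.7,-0.6,-0.2],
    [0.7,-0.6,-0.2],
    [2.7,-1.9,-4.6],
    [2.7,-1.9,-4.6],
    [2.7,-1.9,-4.6]
  ],
  "rot": [
    [4,5.6,-0.3],
    [4,5.6,-0.3],
    [4,5.6,-0.3],
    [4,5.6,-0.3],
    [4,5.6,-0.3]
  ],
  "claw": [1,1,1,1,1]
}}

```text
time_s: 2.8
eef_pos: [0.6348, -0.0232, 0.0575]
ee_rot: [0.279, 0.929, -0.068, 0.234]
contact_force: [0.8, 0.2, -0.0]
width: 0.999
finger_force: 0.0
```

```bash
python3 - <<'E'
from h import *
from station import status
s=status.sense();print(s["qpos"].round(3),s["contact_force"])
delta(*grasp([.6394,-.0253,.0575],146.9,28,s=.017,d=.013,back=0))
c,s=snap("wrist","w2");c2,_=snap("side","s2")
im=np.zeros((420,800,3),np.uint8);im[:,:400]=crop(c,80,0,480,420,1,1.8);k=crop(c2,230,160,330,260,4,1.6);im[:400,400:]=k
cv2.imwrite("pics/v2.png",im)
E
```

```text
[-0.483  0.51   0.369  2.101  0.677  0.25   0.163] [ 0.77058146  0.16590727 -0.0479693 ]
t 2.8 dpos cm [-0.26  0.27 -0.3 ] rot [-0.16  0.28  0.32] to [ 0.6322 -0.0206  0.0545]
```

View pics/v2.png

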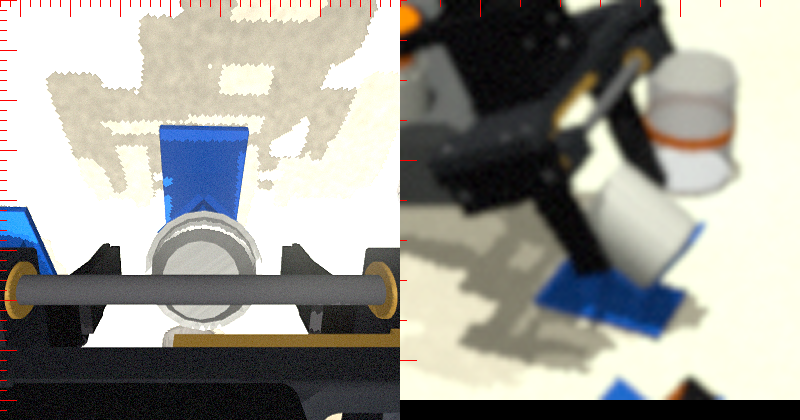

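The fingers straddle the sleeve symmetrically: mouth at about (283,268) in the wrist frame, with finger edges at 200 and 363. Closing on it.

Request:
{"method": "step_arm", "body": {
  "delta_pos": [
    [-0.1,0.1,-0.1],
    [-0.1,0.1,-0.1],
    [-0.1,0.1,-0.1],
    [-0.1,0.1,-0.1],
    [-0.1,0.1,-0.1],
    [-0.1,0.1,-0.1]
  ],
  "rot": [
    [0,0,0],
    [0,0,0],
    [0,0,0],
    [0,0,0],
    [0,0,0],
    [0,0,0]
  ],
  "claw": [0.4,0.4,0.4,0.4,0.4,0.4],
  "squeeze": 30
}}

```text
time_s: 3.5
eef_pos: [0.6334, -0.0211, 0.0559]
ee_rot: [0.279, 0.929, -0.067, 0.234]
contact_force: [-1.5, 2.5, 4.2]
width: 0.615
finger_force: 29.8
```

```bash
cat >> h.py <<'E'
import json
def hold(name,p,az):
    "record part centre and upright rotation in the tool frame"
    from station import status
    s=status.sense();T=R.from_quat(s["ee_rot"]);a=np.radians(az);n=np.array([np.cos(a),np.sin(a),0])
    u=np.array([-n[1],n[0],0]) # turns raised end n towards vertical: -60 about u
    up=R.from_rotvec(-np.radians(60)*u)*T      # tool rotation with part upright, yaw as at the grasp
    o=T.inv().apply(np.array(p)-s["eef_pos"]);json.dump(dict(up=up.as_quat().tolist(),o=o.tolist(),az=az),open(name+".json","w"));print("offset mm",(o*1000).round(1))
def place(name,c,naz):
    "tool pose that puts the held part upright, centre at c, tool leaning along azimuth naz"
    h=json.load(open(name+".json"));Q=R.from_euler("z",naz-h["az"],degrees=True)*R.from_quat(h["up"])
    return np.array(c)-Q.apply(h["o"]),Q
E
python3 - <<'E'
from h import *
hold("sleeve",[.6394,-.0253,.0575],146.9)
P,Q=place("sleeve",[.5256,.272,.052],200);print(Q.as_matrix().round(2))
delta(P+[0,0,.10],Q);delta(P,Q)
E
```

```text
offset mm [-7.2 -0.2  2.1]
[[-0.8  -0.34 -0.5 ]
 [-0.28  0.94 -0.18]
 [ 0.53 -0.   -0.85]]
t 3.5 dpos cm [-11.26  29.16  10.17] rot [ 7.08 61.62 48.02] to [0.5208 0.2705 0.1576]
t 3.5 dpos cm [-11.26  29.16   0.17] rot [ 7.08 61.62 48.02] to [0.5208 0.2705 0.0576]
```

Request:
{"method": "step_arm", "body": {
  "delta_pos": [
    [0,0,5],
    [0,0,10],
    [0,0,14],
    [-5.6,14.6,14],
    [-5.6,14.6,14],
    [-5.6,14.6,14],
    [-5.6,14.6,14],
    [-5.6,14.6,14],
    [-11.3,29.2,14],
    [-11.3,29.2,14],
    [-11.3,29.2,14],
    [-11.3,29.2,12],
    [-11.3,29.2,10.2],
    [-11.3,29.2,10.2],
    [-11.3,29.2,10.2]
  ],
  "rot": [
    [0,0,0],
    [0,0,0],
    [0.5,4,3],
    [3.5,31,24],
    [3.5,31,24],
    [3.5,31,24],
    [3.5,31,24],
    [3.5,31,24],
    [7.1,61.6,48],
    [7.1,61.6,48],
    [7.1,61.6,48],
    [7.1,61.6,48],
    [7.1,61.6,48],
    [7.1,61.6,48],
    [7.1,61.6,48]
  ],
  "claw": [0.4,0.4,0.4,0.4,0.4,0.4,0.4,0.4,0.4,0.4,0.4,0.4,0.4,0.4,0.4]
}}

```text
time_s: 5.0
eef_pos: [0.5198, 0.2684, 0.1569]
ee_rot: [-0.161, 0.948, -0.049, -0.271]
contact_force: [-0.4, 0.1, -1.5]
width: 0.613
finger_force: 29.9
```

```bash
python3 - <<'E'
from h import *
P,Q=place("sleeve",[.5256,.272,.052],200);delta(P,Q)
c,s=snap("wrist","w3");c2,_=snap("side","s3");c3,_=snap("top","t3");print(s["qpos"].round(2))
im=np.zeros((600,800,3),np.uint8);im[:420,:400]=crop(c,80,0,480,420,1,1.8);im[:300,400:]=crop(c2,180,120,280,195,4,1.6);im[300:,400:]=crop(c3,120,200,220,275,4,1.8)
cv2.imwrite("pics/v3.png",im)
E
```

```text
t 5.0 dpos cm [ 0.09  0.21 -9.93] rot [0.27 0.06 0.2 ] to [0.5208 0.2705 0.0576]
[-0.35  0.7  -0.26  1.42  0.04  1.58  1.31]
```

View pics/v3.png

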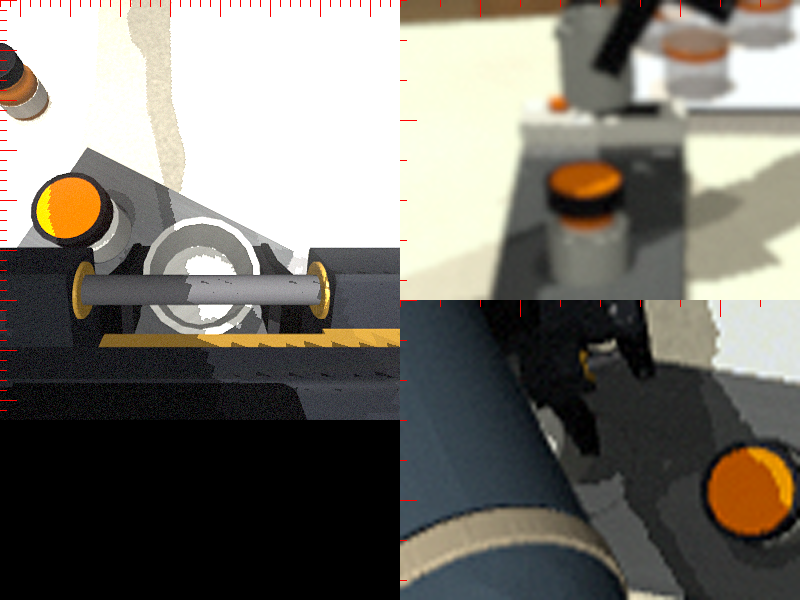

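Sleeve is upright over the well. In the wrist frame its mouth ellipse centre is ≈ (282,275), about 118 px wide. I'll check that against the predicted in-hand position.

```bash
cat >> h.py <<'E'
def proj(c,p):
    q=np.linalg.inv(c["T"])@np.append(p,1);return np.array([c["K"][0,2]+c["K"][0,0]*q[0]/-q[2],c["K"][1,2]+c["K"][1,1]*q[1]/q[2]]),-q[2]
E
python3 - <<'E'
from h import *
c=load("w3");h=json.load(open("sleeve.json"));from station import status
T=c["T"]@np.linalg.inv(c["hand_eye"]);ctr=T[:3,:3]@np.array(h["o"])+T[:3,3]
print("assumed centre",ctr.round(4))
Z=R.from_matrix(T[:3,:3]).as_matrix()
m=ctr+[0,0,.03]
for v in([.027,0,0],[-.027,0,0],[0,.027,0],[0,-.027,0],[0,0,0]):print(proj(c,m+np.array(v))[0].round(1))
pts=np.array([proj(c,m+.027*np.array([np.cos(a),np.sin(a),0]))[0] for a in np.linspace(0,6.28,40)]);print(pts.min(0),pts.max(0),proj(c,m)[1])
E
```

```text
assumed centre [0.5247 0.2699 0.1513]
[260.1 323.5]
[298.6 213.6]
[335.8 285.5]
[226.7 246.9]
[280.3 265.9]
[222.49744961 210.71734537] [338.09800323 327.12615078] 0.1504650891313729
```

```bash
python3 - <<'E'
from h import *
c=load("w3");T=c["T"]@np.linalg.inv(c["hand_eye"]);h=json.load(open("sleeve.json"));m0=T[:3,:3]@np.array(h["o"])+T[:3,3]+[0,0,.03]
for u,v,s in((282.3,273.4,1.02),(282.3,273.4,1.0)):
    o,d=ray(c,u,v-0,c["T"]); dep=.1505/s; q=o+d*dep/abs(d@c["T"][:3,2]); 
    p,_=proj(c,m0); o2,d2=ray(c,280.3,268.9); q0=o2+d2*.1505/abs(d2@c["T"][:3,2]);print("shift mm",((q-q0)*1000).round(1))
print(c["T"][:3,1])
E
```

```text
shift mm [1.9 1.7 2.4]
shift mm [ 1.6  1.5 -0.6]
[-0.90376125 -0.3168435   0.28779471]
```

Request:
{"method": "step_arm", "body": {
  "delta_pos": [
    [-0.1,0.1,-3],
    [-0.1,0.1,-6],
    [-0.1,0.1,-6.8],
    [-0.1,0.1,-7.3],
    [-0.1,0.1,-7.8],
    [-0.1,0.1,-8.3],
    [-0.1,0.1,-8.3]
  ],
  "rot": [
    [0,0,0],
    [0,0,0],
    [0,0,0],
    [0,0,0],
    [0,0,0],
    [0,0,0],
    [0,0,0]
  ],
  "claw": [0.4,0.4,0.4,0.4,0.4,0.4,0.4]
}}

```text
time_s: 5.85
eef_pos: [0.5182, 0.2708, 0.0776]
ee_rot: [-0.163, 0.947, -0.048, -0.272]
contact_force: [-2.9, -2.6, 7.2]
width: 0.613
finger_force: 30.0
```

Request:
{"method": "step_arm", "body": {
  "delta_pos": [
    [-0.2,-0.2,0.1],
    [-0.2,-0.2,0],
    [-0.2,-0.2,-0.3],
    [-0.2,-0.2,-0.6],
    [-0.2,-0.2,-0.6]
  ],
  "rot": [
    [0,0,0],
    [0,0,0],
    [0,0,0],
    [0,0,0],
    [0,0,0]
  ],
  "claw": [0.4,0.4,0.4,0.4,0.4]
}}

```text
time_s: 6.35
eef_pos: [0.5165, 0.2688, 0.0676]
ee_rot: [-0.163, 0.947, -0.048, -0.271]
contact_force: [-1.1, 0.7, -2.4]
width: 0.615
finger_force: 29.9
```

Request:
{"method": "step_arm", "body": {
  "delta_pos": [
    [0,0,-0.4],
    [0,0,-0.7],
    [0,0,-0.9],
    [0,0,-1.1],
    [0,0,-1.1]
  ],
  "rot": [
    [0,0,0],
    [0,0,0],
    [0,0,0],
    [0,0,0],
    [0,0,0]
  ],
  "claw": [0.4,0.4,0.4,0.4,0.4]
}}

```text
time_s: 6.85
eef_pos: [0.5167, 0.269, 0.0571]
ee_rot: [-0.163, 0.948, -0.048, -0.271]
contact_force: [-1.0, 1.0, -2.2]
width: 0.613
finger_force: 29.9
```

Request:
{"method": "step_arm", "body": {
  "delta_pos": [
    [0,0,-0.1],
    [0,0,-0.2],
    [0,0,-0.3],
    [0,0,-0.3]
  ],
  "rot": [
    [0,0,0],
    [0,0,0],
    [0,0,0],
    [0,0,0]
  ],
  "claw": [0.4,0.4,0.4,0.4]
}}

```text
time_s: 7.25
eef_pos: [0.5169, 0.2692, 0.0558]
ee_rot: [-0.163, 0.948, -0.047, -0.271]
contact_force: [-0.7, 1.2, 5.7]
width: 0.617
finger_force: 30.3
```

Request:
{"method": "step_arm", "body": {
  "delta_pos": [
    [0,0,0.1],
    [0,0,0.1],
    [0,0,0.1],
    [0,0,0.1],
    [2.5,0.9,4.2],
    [5,1.8,8.5],
    [7,2.5,12],
    [7,2.5,12]
  ],
  "rot": [
    [0,0,0],
    [0,0,0],
    [0,0,0],
    [0,0,0],
    [0,0,0],
    [0,0,0],
    [0,0,0],
    [0,0,0]
  ],
  "claw": [0.9,0.9,0.9,0.9,0.9,0.9,0.9,0.9]
}}

```text
time_s: 8.05
eef_pos: [0.591, 0.296, 0.1793]
ee_rot: [-0.163, 0.949, -0.046, -0.265]
contact_force: [0.4, -0.5, -0.3]
width: 0.899
finger_force: 0.0
```

```bash
python3 - <<'E'
from h import *
c,s=snap("wrist","w4");print(s["eef_pos"],s["qpos"].round(2))
c2,_=snap("side","s4");c3,_=snap("top","t4")
im=np.zeros((600,800,3),np.uint8);im[:420,:400]=crop(c,80,0,480,420,1,1.8);im[:300,400:]=crop(c2,180,120,280,195,4,1.6);im[300:,400:]=crop(c3,120,200,220,275,4,1.8)
cv2.imwrite("pics/v4.png",im)
E
```

```text
[0.5909993  0.29595207 0.17932394] [-0.37  0.8  -0.24  1.17  0.05  1.72  1.32]
```

View pics/v4.png

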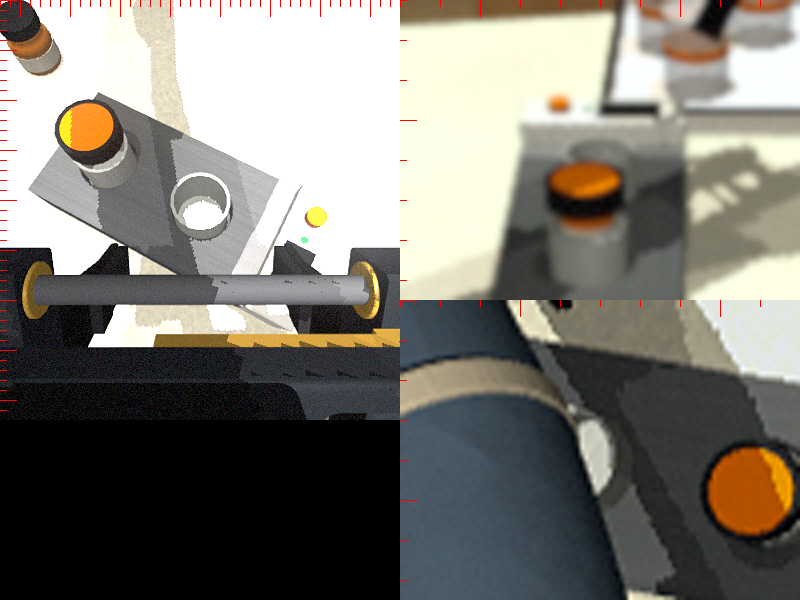

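Sleeve stands in the well. Its rim ellipse in the wrist frame spans x 250–312 and y 173–240. I'll check its height from the size and fix its centre.

```bash
python3 - <<'E'
from h import *
c=load("w4")
for z in(.080,.082,.085):
    q=plane(c,281,206.5,z);pts=np.array([proj(c,q+.027*np.array([np.cos(a),np.sin(a),0]))[0] for a in np.linspace(0,6.28,60)]);print(z,q.round(4),pts.min(0).round(1),pts.max(0).round(1))
st=load("w4");print("stack top",plane(c,80+88,126,.116).round(4), "tip", proj(c,[.5082,.1634,.116])[0])
# thresholded rim
g=c["pixels"].astype(int);sub=g[160:250,240:325].mean(2);
s=load("side0");t=load("top0")
# crucible: mouth centre/foot more carefully
n=np.radians(-177.5)
for th in(20,25):delta(*grasp([.5438,-.331,.058],-177.5,th,s=.028,d=.010,back=.10))
E
```

```text
0.08 [0.5318 0.2753 0.08  ] [250.8 178.4] [311.2 236.1]
0.082 [0.5324 0.2755 0.082 ] [250.6 178.2] [311.4 236.3]
0.085 [0.5333 0.2758 0.085 ] [250.2 177.9] [311.8 236.7]
stack top [0.5075 0.1663 0.116 ] tip [164.55074151 125.66223768]
t 8.2 dpos cm [ -9.74 -62.71  -1.69] rot [ 10.11 -51.16 -15.86] to [ 0.4888 -0.3334  0.1566]
t 8.2 dpos cm [-10.46 -62.75  -1.99] rot [ 11.07 -56.08 -15.61] to [ 0.4816 -0.3337  0.1536]
```

```bash
python3 - <<'E'
from h import *
delta(*grasp([.544,-.3317,.0572],-177.5,22,s=.031,d=.011,back=.09))
E
```

```text
t 8.2 dpos cm [ -9.86 -62.79  -2.75] rot [ 10.49 -53.13 -15.76] to [ 0.4876 -0.3342  0.1459]
```

Request:
{"method": "step_arm", "body": {
  "delta_pos": [
    [-1,-5,3],
    [-5,-30,3],
    [-5,-30,3],
    [-5,-30,3],
    [-5,-30,3],
    [-5,-30,3],
    [-5,-30,3],
    [-9.8,-62.8,2],
    [-9.8,-62.8,2],
    [-9.8,-62.8,2],
    [-9.8,-62.8,2],
    [-9.8,-62.8,2],
    [-9.8,-62.8,2],
    [-9.8,-62.8,2],
    [-9.8,-62.8,-2.7],
    [-9.8,-62.8,-2.7],
    [-9.8,-62.8,-2.7],
    [-9.8,-62.8,-2.7]
  ],
  "rot": [
    [0,0,0],
    [5,-26,-8],
    [5,-26,-8],
    [5,-26,-8],
    [5,-26,-8],
    [5,-26,-8],
    [5,-26,-8],
    [10.5,-53.1,-15.8],
    [10.5,-53.1,-15.8],
    [10.5,-53.1,-15.8],
    [10.5,-53.1,-15.8],
    [10.5,-53.1,-15.8],
    [10.5,-53.1,-15.8],
    [10.5,-53.1,-15.8],
    [10.5,-53.1,-15.8],
    [10.5,-53.1,-15.8],
    [10.5,-53.1,-15.8],
    [10.5,-53.1,-15.8]
  ],
  "claw": [1,1,1,1,1,1,1,1,1,1,1,1,1,1,1,1,1,1]
}}

```text
time_s: 10.0
eef_pos: [0.4897, -0.3332, 0.1485]
ee_rot: [-0.022, 0.981, 0.005, 0.192]
contact_force: [0.0, 0.6, -0.4]
width: 1.006
finger_force: 0.0
```

```bash
python3 - <<'E'
from h import *
c,s=snap("wrist","w5");print(s["qpos"].round(2))
delta(*grasp([.544,-.3317,.0572],-177.5,22,s=.031,d=.011,back=.09))
t,_=snap("top","t5");sd,_=snap("side","s5")
for k in(0,.043,-.043):print(k,proj(c,grasp([.544,-.3317,.0572],-177.5,22,s=k)[0])[0].round(1))
im=np.zeros((600,800,3),np.uint8);im[:420,:400]=crop(c,80,0,480,420,1,1.4);im[:300,400:]=crop(t,120,200,220,275,4,1.8);im[300:,400:]=crop(sd,180,120,280,195,4,1.6)
cv2.imwrite("pics/v5.png",im)
E
```

```text
[ 0.73  0.31 -0.09  2.03 -0.43  0.54  2.61]
t 10.05 dpos cm [-0.24 -0.07 -0.32] rot [ 0.02  0.18 -0.07] to [ 0.4876 -0.3342  0.1459]
0 [279.7 229.8]
0.043 [279.6 210.3]
-0.043 [279.7 244.4]
```

View pics/v5.png

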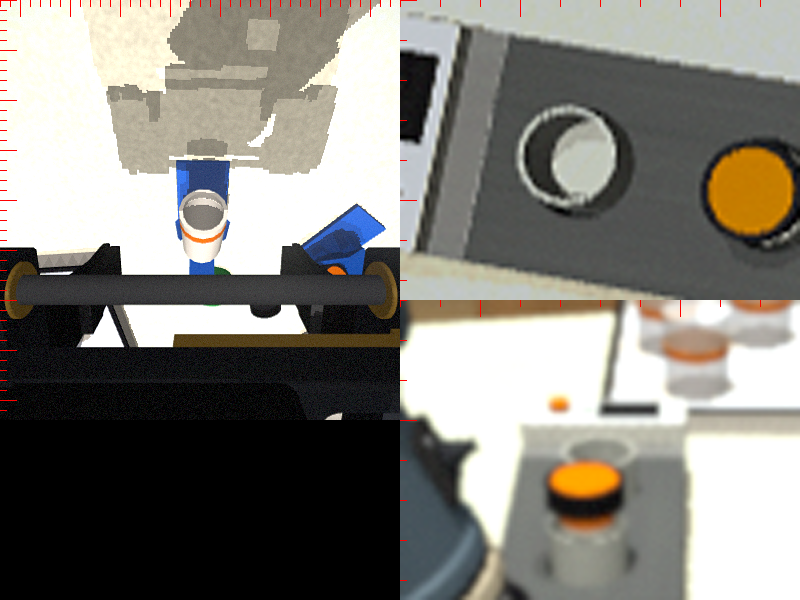

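Top crop: the sleeve's mouth ring is centred at ≈ (161.8,238.8) in the top image and (229.5,158) in the side image. The crucible's mouth in the wrist frame is ≈ (284,210), with its orange band below at about (283,238).

```bash
python3 - <<'E'
from h import *
c=load("w5");t=load("t5");s=load("s5")
print("sleeve mouth",[x.round(4) if hasattr(x,'round') else np.round(x,4) for x in tri([ray(t,161.8,238.8),ray(s,229.5,158)])],plane(t,161.8,238.8,.082).round(4))
hsv=cv2.cvtColor(c["pixels"],cv2.COLOR_RGB2HSV);m=((hsv[...,0]<20)&(hsv[...,1]>150)&(hsv[...,2]>80)).astype(np.uint8);m[:,:250]=0;m[:,325:]=0
ys,xs=np.nonzero(m);print("band",xs.min(),xs.max(),xs.mean(),ys.mean(),len(xs))
b=((hsv[...,0]>95)&(hsv[...,0]<130)&(hsv[...,1]>120)).astype(np.uint8)
for y in range(160,262,6):
    r=np.nonzero(b[y,235:330])[0]+235
    print(y,r.min() if len(r) else None,r.max() if len(r) else None, [int(v) for v in np.nonzero(~b[y,255:312].astype(bool))[0][[0,-1]]+255] if (b[y,255:312]==0).any() else None)
E
```

```text
sleeve mouth [array([0.5282, 0.2719, 0.0783]), array([0.001, 0.001])] [0.5269 0.271  0.082 ]
band 260 305 281.54761904761904 236.25595238095238 168
160 257 268 [255, 311]
166 257 308 [255, 311]
172 257 308 [255, 311]
178 257 308 [255, 311]
184 257 307 [255, 311]
190 257 307 [255, 311]
196 258 306 [255, 311]
202 258 306 [255, 311]
208 258 258 [255, 311]
214 258 258 [255, 311]
220 257 307 [255, 311]
226 256 308 [255, 311]
232 257 306 [255, 311]
238 259 304 [255, 311]
244 None None [255, 311]
250 None None [255, 311]
256 None None [255, 311]
```

```bash
python3 - <<'E'
from h import *
for b in(.04,0):delta(*grasp([.544,-.3304,.0572],-177.5,22,s=.031,d=.011,back=b))
E
```

```text
t 10.15 dpos cm [ 1.64  0.17 -4.96] rot [ 0.04  0.19 -0.06] to [ 0.5063 -0.332   0.0996]
t 10.15 dpos cm [ 3.14  0.23 -8.67] rot [ 0.04  0.19 -0.06] to [ 0.5213 -0.3314  0.0625]
```

Request:
{"method": "step_arm", "body": {
  "delta_pos": [
    [1.6,0.2,-4.9],
    [2.4,0.2,-6.8],
    [3.1,0.2,-8.7],
    [3.1,0.2,-8.7],
    [3.1,0.2,-8.7]
  ],
  "rot": [
    [0,0,0],
    [0,0,0],
    [0,0,0],
    [0,0,0],
    [0,0,0]
  ],
  "claw": [1,1,1,1,1]
}}

```text
time_s: 10.65
eef_pos: [0.5203, -0.3321, 0.0614]
ee_rot: [-0.021, 0.981, 0.004, 0.192]
contact_force: [0.2, -0.6, 1.1]
width: 0.998
finger_force: 0.0
```

```bash
python3 - <<'E'
from h import *
from station import status
print(status.sense()["qpos"].round(3))
P,Q=grasp([.544,-.3304,.0572],-177.5,22,s=.031,d=.011);delta(P,Q)
c,s=snap("wrist","w6")
hsv=cv2.cvtColor(c["pixels"],cv2.COLOR_RGB2HSV);m=((hsv[...,0]<20)&(hsv[...,1]>150)&(hsv[...,2]>80)).astype(np.uint8);m[:,:220]=0;m[:,345:]=0
ys,xs=np.nonzero(m);print("band",xs.min(),xs.max(),xs.mean(),ys.min(),ys.max(),len(xs))
E
```

```text
[ 0.758  0.477 -0.177  2.04  -0.449  0.354  2.628]
t 10.65 dpos cm [0.1  0.07 0.11] rot [-0.02  0.11  0.  ] to [ 0.5213 -0.3314  0.0625]
band 261 307 283.28846153846155 305 315 104
```

Request:
{"method": "step_arm", "body": {
  "delta_pos": [
    [0.1,0.1,0.1],
    [0.1,0.1,0.1],
    [0.1,0.1,0.1],
    [0.1,0.1,0.1],
    [0.1,0.1,0.1],
    [0.1,0.1,0.1],
    [0.1,0.1,0.1]
  ],
  "rot": [
    [0,0,0],
    [0,0,0],
    [0,0,0],
    [0,0,0],
    [0,0,0],
    [0,0,0],
    [0,0,0]
  ],
  "claw": [0.2,0.2,0.2,0.2,0.2,0.2,0.2],
  "squeeze": 22
}}

```text
time_s: 11.4
eef_pos: [0.5208, -0.331, 0.0615]
ee_rot: [-0.021, 0.981, 0.005, 0.191]
contact_force: [-0.4, -0.1, 0.3]
width: 0.449
finger_force: 0.0
```

```bash
python3 - <<'E'
from h import *
hold("cruc",[.544,-.3304,.0572],-177.5)
P,Q=place("cruc",[.5275,.2715,.069],200);print(Q.as_matrix().round(2))
delta(P+[0,0,.08],Q);delta(P,Q)
for a in(180,190):delta(*place("cruc",[.5275,.2715,.149],a))
E
```

```text
offset mm [-19.9  -0.4  12.7]
[[-0.74 -0.34 -0.58]
 [-0.27  0.94 -0.21]
 [ 0.61  0.   -0.79]]
t 11.4 dpos cm [-0.09 60.02 10.97] rot [-11.75  59.06  15.87] to [0.52   0.2692 0.1712]
t 11.4 dpos cm [-0.09 60.02  2.97] rot [-11.75  59.06  15.87] to [0.52   0.2692 0.0912]
t 11.4 dpos cm [-0.12 60.29 10.97] rot [-1.31 59.99 -2.27] to [0.5196 0.2719 0.1712]
t 11.4 dpos cm [-0.11 60.15 10.97] rot [-6.54 59.68  6.8 ] to [0.5197 0.2705 0.1712]
```

Request:
{"method": "step_arm", "body": {
  "delta_pos": [
    [0,0,0],
    [0,0,0],
    [0,0,0]
  ],
  "rot": [
    [0,0,0],
    [0,0,0],
    [0,0,0]
  ],
  "claw": [0.2,0.2,0.2]
}}

```text
time_s: 11.7
eef_pos: [0.5207, -0.3305, 0.0615]
ee_rot: [-0.021, 0.981, 0.005, 0.191]
contact_force: [-1.4, 1.9, 2.2]
width: 0.425
finger_force: 22.0
```

Request:
{"method": "step_arm", "body": {
  "delta_pos": [
    [0,0.5,4],
    [0,2,9],
    [0,6,14],
    [0,11,18],
    [0,16,18],
    [0,21,18],
    [0,26,18],
    [0,31,18],
    [0,36,18],
    [0,41,18],
    [0,46,18],
    [0,51,18],
    [0,56,18],
    [-0.1,60,18],
    [-0.1,60,15],
    [-0.1,60,11],
    [-0.1,60,11],
    [-0.1,60,11]
  ],
  "rot": [
    [0,0,0],
    [0,0,0],
    [0,5,0],
    [-1,10,1],
    [-2,15,2],
    [-4,22,5],
    [-6,30,8],
    [-7,36,9.5],
    [-8,42,11],
    [-10,48,13],
    [-11,54,14.5],
    [-11.8,59,15.9],
    [-11.8,59,15.9],
    [-11.8,59,15.9],
    [-11.8,59,15.9],
    [-11.8,59,15.9],
    [-11.8,59,15.9],
    [-11.8,59,15.9]
  ],
  "claw": [0.2,0.2,0.2,0.2,0.2,0.2,0.2,0.2,0.2,0.2,0.2,0.2,0.2,0.2,0.2,0.2,0.2,0.2]
}}

```text
time_s: 13.5
eef_pos: [0.52, 0.2682, 0.1714]
ee_rot: [-0.164, 0.931, -0.057, -0.32]
contact_force: [0.4, -0.1, -0.1]
width: 0.423
finger_force: 22.0
```

```bash
python3 - <<'E'
from h import *
c,s=snap("wrist","w7");t,_=snap("top","t7");sd,_=snap("side","s7");print(s["qpos"].round(2))
P,Q=place("cruc",[.5275,.2715,.069],200);delta(P,Q)
h=json.load(open("cruc.json"));T=c["T"]@np.linalg.inv(c["hand_eye"]);ctr=T[:3,:3]@np.array(h["o"])+T[:3,3];print("assumed centre",ctr.round(4))
for cam,n in((c,"wrist"),(sd,"side")):
    for dz in(.043,-.043):
        pts=np.array([proj(cam,ctr+[.0185*np.cos(a),.0185*np.sin(a),dz])[0] for a in np.linspace(0,6.28,60)]);print(n,dz,pts.min(0).round(0),pts.max(0).round(0))
im=np.zeros((600,800,3),np.uint8);im[:420,:400]=crop(c,80,0,480,420,1,1.4);im[:,400:]=crop(sd,180,60,280,210,4,1.6)
cv2.imwrite("pics/v7.png",im)
E
```

```text
[-0.38  0.74 -0.2   1.35 -0.01  1.71  1.34]
t 13.65 dpos cm [-0.12  0.04 -8.24] rot [-0.07  0.26  0.02] to [0.52   0.2692 0.0912]
assumed centre [0.5275 0.2705 0.1491]
wrist 0.043 [241. 231.] [319. 308.]
wrist -0.043 [255. 270.] [306. 323.]
side 0.043 [220. 119.] [234. 124.]
side -0.043 [222. 147.] [235. 152.]
```

View pics/v7.png

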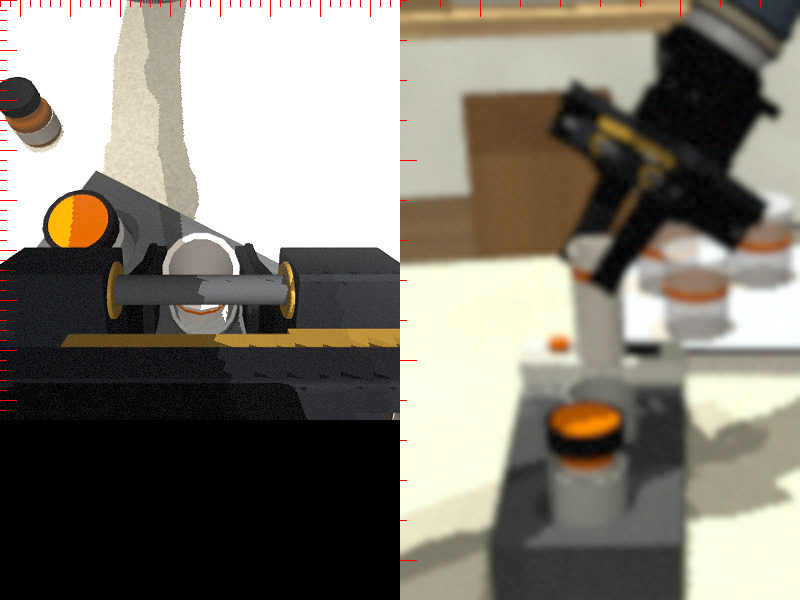

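Crucible is upright: mouth in the wrist frame at x 242–321, top edge y 232, matching the prediction (241–319, 231). In the side view its foot at x ≈ 229.8 lines up with the sleeve mouth at 229.5. Lowering it gently.

Request:
{"method": "step_arm", "body": {
  "delta_pos": [
    [-0.15,0.05,-1.5],
    [-0.15,0.05,-3],
    [-0.15,0.05,-4],
    [-0.15,0.05,-5],
    [-0.15,0.05,-5.8],
    [-0.15,0.05,-6.4],
    [-0.15,0.05,-6.8],
    [-0.15,0.05,-7.1],
    [-0.15,0.05,-7.1]
  ],
  "rot": [
    [0,0,0],
    [0,0,0],
    [0,0,0],
    [0,0,0],
    [0,0,0],
    [0,0,0],
    [0,0,0],
    [0,0,0],
    [0,0,0]
  ],
  "claw": [0.2,0.2,0.2,0.2,0.2,0.2,0.2,0.2,0.2]
}}

```text
time_s: 14.55
eef_pos: [0.5183, 0.2695, 0.1004]
ee_rot: [-0.164, 0.931, -0.057, -0.32]
contact_force: [-0.3, 0.0, -0.3]
width: 0.421
finger_force: 22.0
```

Request:
{"method": "step_arm", "body": {
  "delta_pos": [
    [0,0,-0.2],
    [0,0,-0.4],
    [0,0,-0.55],
    [0,0,-0.7],
    [0,0,-0.7]
  ],
  "rot": [
    [0,0,0],
    [0,0,0],
    [0,0,0],
    [0,0,0],
    [0,0,0]
  ],
  "claw": [0.2,0.2,0.2,0.2,0.2]
}}

```text
time_s: 15.05
eef_pos: [0.5182, 0.2694, 0.0934]
ee_rot: [-0.164, 0.931, -0.057, -0.32]
contact_force: [-0.9, -0.8, -1.4]
width: 0.422
finger_force: 22.0
```

Request:
{"method": "step_arm", "body": {
  "delta_pos": [
    [0,0,-0.1],
    [0,0,-0.2],
    [0,0,-0.3],
    [0,0,-0.3]
  ],
  "rot": [
    [0,0,0],
    [0,0,0],
    [0,0,0],
    [0,0,0]
  ],
  "claw": [0.2,0.2,0.2,0.2]
}}

```text
time_s: 15.45
eef_pos: [0.5184, 0.2695, 0.091]
ee_rot: [-0.164, 0.931, -0.057, -0.32]
contact_force: [-0.4, 0.7, 1.7]
width: 0.423
finger_force: 22.0
```

Request:
{"method": "step_arm", "body": {
  "delta_pos": [
    [0,0,0],
    [0,0,0],
    [0,0,0],
    [0,0,0],
    [1.2,0.4,1.6],
    [3.5,1.3,4.8],
    [5.8,2.1,7.9],
    [6.5,2.4,10]
  ],
  "rot": [
    [0,0,0],
    [0,0,0],
    [0,0,0],
    [0,0,0],
    [0,0,0],
    [0,0,0],
    [0,0,0],
    [0,0,0]
  ],
  "claw": [0.9,0.9,0.9,0.9,0.9,0.9,0.9,0.9]
}}

```text
time_s: 16.25
eef_pos: [0.5853, 0.2941, 0.1923]
ee_rot: [-0.164, 0.932, -0.056, -0.318]
contact_force: [0.3, 0.9, -0.6]
width: 0.897
finger_force: 0.0
```

```bash
python3 - <<'E'
from h import *
c,s=snap("wrist","w8");print(s["qpos"].round(2),s["width"])
q=np.array([.5275,.2715,.112]);pts=np.array([proj(c,q+.0185*np.array([np.cos(a),np.sin(a),0]))[0] for a in np.linspace(0,6.28,60)]);print("cruc mouth expected",pts.min(0).round(1),pts.max(0).round(1))
hsv=cv2.cvtColor(c["pixels"],cv2.COLOR_RGB2HSV);m=((hsv[...,0]<20)&(hsv[...,1]>140)&(hsv[...,2]>60)).astype(np.uint8)
n,l,st,ce=cv2.connectedComponentsWithStats(m)
for i in range(1,n):
    if st[i,4]>40:print(st[i],ce[i].round(1))
# orange band expected position ~ 10-14mm below the mouth
for th in(22,):
    delta(*grasp([.6234,-.1945,.0512],144,th,s=0,d=.014,back=.09))
E
```

```text
[-0.4   0.84 -0.18  1.1   0.    1.86  1.35] 0.8973520795619552
cruc mouth expected [257.2 193.8] [300.9 234.2]
[105  67  39  30 474] [125.4  84.9]
[ 150  135   51   44 1721] [174.9 156.4]
[261 225  40  17 142] [280.6 235.7]
[382 233  21  20 313] [391.8 242.7]
[441 262  17  31  83] [449.6 274.2]
[447 300  11  12  45] [452.1 305.6]
[243 334  26  13 101] [256.9 341.2]
[285 335  20  12  83] [294.3 341.1]
[311 334  13  13  45] [317.7 338.2]
[400 334  12  13  44] [406.1 341.2]
[432 334  17  13  53] [439.2 340. ]
t 16.3 dpos cm [  1.4  -47.27  -7.35] rot [ -8.66 -61.06 -50.71] to [ 0.6004 -0.1778  0.1217]
```

```bash
python3 - <<'E'
from h import *
delta(*grasp([.6234,-.1947,.0512],144,28,s=0,d=.013,back=.09))
E
```

```text
t 16.3 dpos cm [  0.78 -46.84  -7.6 ] rot [ -9.52 -67.18 -49.58] to [ 0.5942 -0.1735  0.1192]
```

Request:
{"method": "step_arm", "body": {
  "delta_pos": [
    [0.4,-5,2],
    [0.4,-10,2],
    [0.4,-15,2],
    [0.4,-20,2],
    [0.4,-25,2],
    [0.4,-30,2],
    [0.4,-35,2],
    [0.4,-40,2],
    [0.8,-46.8,1],
    [0.8,-46.8,0],
    [0.8,-46.8,-4],
    [0.8,-46.8,-7.6],
    [0.8,-46.8,-7.6],
    [0.8,-46.8,-7.6]
  ],
  "rot": [
    [0,-4,-3],
    [-1.2,-8.4,-6.2],
    [-2.4,-16.8,-12.4],
    [-3.6,-25,-18.6],
    [-4.8,-33.6,-24.8],
    [-6,-42,-31],
    [-7.2,-50,-37],
    [-8.4,-58,-43],
    [-9.5,-67.2,-49.6],
    [-9.5,-67.2,-49.6],
    [-9.5,-67.2,-49.6],
    [-9.5,-67.2,-49.6],
    [-9.5,-67.2,-49.6],
    [-9.5,-67.2,-49.6]
  ],
  "claw": [1,1,1,1,1,1,1,1,1,1,1,1,1,1]
}}

```text
time_s: 17.7
eef_pos: [0.5916, -0.1742, 0.1148]
ee_rot: [0.3, 0.924, -0.074, 0.226]
contact_force: [0.3, -0.1, -0.1]
width: 1.002
finger_force: 0.0
```

```bash
python3 - <<'E'
from h import *
c,s=snap("wrist","w9");t,_=snap("top","t9");print(s["qpos"].round(2),s["eef_pos"])
p=np.array([.6234,-.1947,.0512])
delta(*grasp(p,144,28,s=0,d=.013,back=.09))
hsv=cv2.cvtColor(c["pixels"],cv2.COLOR_RGB2HSV);m=((hsv[...,0]<22)&(hsv[...,1]>140)&(hsv[...,2]>60)).astype(np.uint8);m[250:]=0
n,l,st,ce=cv2.connectedComponentsWithStats(m)
for i in range(1,n):
    if st[i,4]>40:print("orange",st[i],ce[i].round(1))
f=p+.009*grasp([0,0,0],144,28,s=1)[0];print("face centre expected",proj(c,f))
b=((hsv[...,0]>95)&(hsv[...,0]<130)&(hsv[...,1]>120)).astype(np.uint8);b[245:]=0
n,l,st,ce=cv2.connectedComponentsWithStats(b)
for i in range(1,n):
    if st[i,4]>80:
        print("blue",st[i],ce[i].round(1))
        if st[i,0]<300<st[i,0]+st[i,2] or st[i,0]<260<st[i,0]+st[i,2]:
            for y in range(st[i,1],st[i,1]+st[i,3],8):
                r=np.nonzero(l[y]==i)[0];print(y,r.min(),r.max())
E
```

```text
[-0.16  0.36  0.31  2.13  0.48  0.27  0.62] [ 0.59159156 -0.17420386  0.11476305]
t 17.8 dpos cm [0.1  0.12 0.24] rot [-0.22 -0.17  0.04] to [ 0.5942 -0.1735  0.1192]
orange [ 255  195   62   55 2796] [285.6 223.1]
face centre expected (array([283.85013086, 224.63681701]), np.float64(0.2389532116532594))
blue [  445     0   115   200 14495] [511.6  86.9]
blue [ 251  105   70   98 5637] [285.2 148.3]
105 289 318
113 251 319
121 252 318
129 252 318
137 253 317
145 254 316
153 254 316
161 255 315
169 256 315
177 256 314
185 251 320
193 253 318
201 255 315
blue [  57  159  114   86 5609] [109.3 209. ]
```

```bash
python3 - <<'E'
from h import *
p=np.array([.6242,-.1938,.0512])
for b in(.04,0):delta(*grasp(p,144,28,s=0,d=.013,back=b))
E
```

```text
t 17.8 dpos cm [ 2.08 -1.17 -4.17] rot [-0.22 -0.17  0.04] to [ 0.6139 -0.1863  0.075 ]
t 17.8 dpos cm [ 3.6  -2.28 -7.71] rot [-0.22 -0.17  0.04] to [ 0.6291 -0.1974  0.0397]
```

Request:
{"method": "step_arm", "body": {
  "delta_pos": [
    [2.1,-1.2,-4.2],
    [2.8,-1.7,-6],
    [3.6,-2.3,-7.6],
    [3.6,-2.3,-7.6],
    [3.6,-2.3,-7.6]
  ],
  "rot": [
    [0,0,0],
    [0,0,0],
    [0,0,0],
    [0,0,0],
    [0,0,0]
  ],
  "claw": [1,1,1,1,1]
}}

```text
time_s: 18.3
eef_pos: [0.6282, -0.1983, 0.0403]
ee_rot: [0.301, 0.923, -0.074, 0.228]
contact_force: [-0.0, -1.5, 0.8]
width: 1.0
finger_force: 0.0
```

```bash
python3 - <<'E'
from h import *
p=np.array([.6242,-.1938,.0512])
delta(*grasp(p,144,28,s=0,d=.013))
from station import status
print(status.sense()["qpos"].round(3))
c,s=snap("wrist","w10")
hsv=cv2.cvtColor(c["pixels"],cv2.COLOR_RGB2HSV);m=((hsv[...,0]<22)&(hsv[...,1]>140)&(hsv[...,2]>60)).astype(np.uint8);m[:,:200]=0;m[:,365:]=0;m[330:]=0
ys,xs=np.nonzero(m);print(xs.min(),xs.max(),ys.min(),ys.max(),len(xs))
f=p+.009*grasp([0,0,0],144,28,s=1)[0];print(proj(c,f))
E
```

```text
t 18.3 dpos cm [ 0.09  0.09 -0.05] rot [-0.2  -0.24  0.13] to [ 0.6291 -0.1974  0.0397]
[0.074 0.525 0.078 2.074 1.023 0.216 0.101]
236 331 222 317 4671
(array([283.76194703, 269.24337494]), np.float64(0.15455313502364615))
```

Request:
{"method": "step_arm", "body": {
  "delta_pos": [
    [0.1,0.1,0],
    [0.1,0.1,0],
    [0.1,0.1,0],
    [0.1,0.1,0],
    [0.1,0.1,0],
    [0.1,0.1,0],
    [0.1,0.1,0]
  ],
  "rot": [
    [0,0,0],
    [0,0,0],
    [0,0,0],
    [0,0,0],
    [0,0,0],
    [0,0,0],
    [0,0,0]
  ],
  "claw": [0.4,0.4,0.4,0.4,0.4,0.4,0.4],
  "squeeze": 20
}}

```text
time_s: 19.05
eef_pos: [0.6284, -0.1964, 0.0387]
ee_rot: [0.3, 0.924, -0.074, 0.226]
contact_force: [-1.0, 1.0, 2.3]
width: 0.614
finger_force: 20.0
```

```bash
python3 - <<'E'
from h import *
hold("cap",[.6242,-.1938,.0512],144)
P,Q=place("cap",[.5275,.2715,.107],200)
delta(P+[0,0,.05],Q);delta(P,Q)
E
```

```text
offset mm [ -1.5  -0.4 -13.4]
t 19.05 dpos cm [-10.89  46.53  10.78] rot [ 8.67 61.66 50.63] to [0.5195 0.269  0.1465]
t 19.05 dpos cm [-10.89  46.53   5.78] rot [ 8.67 61.66 50.63] to [0.5195 0.269  0.0965]
```

Request:
{"method": "step_arm", "body": {
  "delta_pos": [
    [0,0,4],
    [0,0,9],
    [-1,3,13],
    [-2,8,16],
    [-3,13,17],
    [-4,18,17],
    [-5,23,17],
    [-6,28,17],
    [-7.5,33,17],
    [-9,38,17],
    [-10,43,17],
    [-10.9,46.5,17],
    [-10.9,46.5,14],
    [-10.9,46.5,10.8],
    [-10.9,46.5,10.8],
    [-10.9,46.5,10.8]
  ],
  "rot": [
    [0,0,0],
    [0,0,0],
    [0.9,6,5],
    [1.8,12.4,10],
    [2.8,19,16],
    [3.8,26,22],
    [4.8,33,28],
    [5.6,40,33],
    [6.6,47,38],
    [7.6,54,44],
    [8.7,61.7,50.6],
    [8.7,61.7,50.6],
    [8.7,61.7,50.6],
    [8.7,61.7,50.6],
    [8.7,61.7,50.6],
    [8.7,61.7,50.6]
  ],
  "claw": [0.4,0.4,0.4,0.4,0.4,0.4,0.4,0.4,0.4,0.4,0.4,0.4,0.4,0.4,0.4,0.4]
}}

```text
time_s: 20.65
eef_pos: [0.5195, 0.2677, 0.1464]
ee_rot: [-0.166, 0.945, -0.049, -0.276]
contact_force: [0.1, -0.0, -1.3]
width: 0.613
finger_force: 20.0
```

```bash
python3 - <<'E'
from h import *
c,s=snap("wrist","w11");sd,_=snap("side","s11")
P,Q=place("cap",[.5275,.2715,.107],200);delta(P,Q)
h=json.load(open("cap.json"));T=c["T"]@np.linalg.inv(c["hand_eye"]);ctr=T[:3,:3]@np.array(h["o"])+T[:3,3];print("cap centre",ctr.round(4))
pts=np.array([proj(c,ctr+[.027*np.cos(a),.027*np.sin(a),.009])[0] for a in np.linspace(0,6.28,60)]);print("face expected",pts.min(0).round(0),pts.max(0).round(0))
for n,cam in(("wrist",c),("side",sd)):
    hsv=cv2.cvtColor(cam["pixels"],cv2.COLOR_RGB2HSV);m=((hsv[...,0]<22)&(hsv[...,1]>150)&(hsv[...,2]>60)).astype(np.uint8)
    if n=="side":m[:120]=0;m[240:]=0;m[:,:200]=0;m[:,250:]=0
    k,l,st,ce=cv2.connectedComponentsWithStats(m)
    for i in range(1,k):
        if st[i,4]>(300 if n=="wrist" else 6):print(n,st[i],ce[i].round(1))
print("side expected: face",proj(sd,ctr+[0,0,.009])[0].round(1),"cruc mouth",proj(sd,np.array([.5275,.2715,.112]))[0].round(1),"band?")
E
```

```text
t 20.75 dpos cm [-0.09  0.07 -5.17] rot [-0.04  0.08  0.12] to [0.5195 0.269  0.0965]
cap centre [0.5276 0.2702 0.1569]
face expected [224. 220.] [337. 334.]
wrist [ 64  59  49  42 883] [92.7 84.3]
wrist [ 110  171   68   64 3358] [143.5 202.7]
wrist [ 233  225   96   50 3693] [280.4 253.7]
wrist [152 262  17  57 332] [157.3 289.5]
wrist [390 262  20  57 337] [402.5 296.1]
wrist [245 305  72  18 900] [280.5 311.7]
wrist [ 179  329  366   18 5140] [371.7 338.9]
side [220 126  14   9  90] [226.6 130.2]
side [218 145   4   2   8] [219.5 145.5]
side [225 154  10   3  21] [229.3 155.2]
side [217 161  18   8 121] [225.4 164.4]
side [221 175  12   2  21] [226.3 175.4]
side expected: face [227.6 130.5] cruc mouth [228.4 147.7] band?
```

Request:
{"method": "step_arm", "body": {
  "delta_pos": [
    [0.05,0.1,-1.5],
    [0.05,0.1,-3],
    [0.05,0.1,-3.4],
    [0.05,0.1,-3.8],
    [0.05,0.1,-4.1],
    [0.05,0.1,-4.3],
    [0.05,0.1,-4.3]
  ],
  "rot": [
    [0,0,0],
    [0,0,0],
    [0,0,0],
    [0,0,0],
    [0,0,0],
    [0,0,0],
    [0,0,0]
  ],
  "claw": [0.4,0.4,0.4,0.4,0.4,0.4,0.4]
}}

```text
time_s: 21.45
eef_pos: [0.5198, 0.2695, 0.1035]
ee_rot: [-0.166, 0.946, -0.049, -0.275]
contact_force: [-0.1, -0.0, -1.0]
width: 0.621
finger_force: 20.0
```

Request:
{"method": "step_arm", "body": {
  "delta_pos": [
    [0,0,-0.2],
    [0,0,-0.35],
    [0,0,-0.5],
    [0,0,-0.6],
    [0,0,-0.6]
  ],
  "rot": [
    [0,0,0],
    [0,0,0],
    [0,0,0],
    [0,0,0],
    [0,0,0]
  ],
  "claw": [0.4,0.4,0.4,0.4,0.4]
}}

```text
time_s: 21.95
eef_pos: [0.5198, 0.2694, 0.0974]
ee_rot: [-0.166, 0.945, -0.049, -0.276]
contact_force: [0.3, -0.3, 0.0]
width: 0.619
finger_force: 20.0
```

Request:
{"method": "step_arm", "body": {
  "delta_pos": [
    [0,0,-0.1],
    [0,0,-0.2],
    [0,0,-0.25],
    [0,0,-0.25]
  ],
  "rot": [
    [0,0,0],
    [0,0,0],
    [0,0,0],
    [0,0,0]
  ],
  "claw": [0.4,0.4,0.4,0.4]
}}

```text
time_s: 22.35
eef_pos: [0.5198, 0.2694, 0.095]
ee_rot: [-0.166, 0.946, -0.049, -0.276]
contact_force: [0.4, -0.2, -1.0]
width: 0.619
finger_force: 20.0
```

Request:
{"method": "step_arm", "body": {
  "delta_pos": [
    [0,0,-0.1],
    [0,0,-0.1],
    [0,0,-0.2],
    [0,0,-0.2]
  ],
  "rot": [
    [0,0,0],
    [0,0,0],
    [0,0,0],
    [0,0,0]
  ],
  "claw": [0.4,0.4,0.4,0.4]
}}

```text
time_s: 22.75
eef_pos: [0.5199, 0.2695, 0.0947]
ee_rot: [-0.166, 0.945, -0.049, -0.276]
contact_force: [-0.2, -1.2, 8.2]
width: 0.618
finger_force: 20.0
```

Contact at 8 N, at the expected height. Releasing and backing out.

Request:
{"method": "step_arm", "body": {
  "delta_pos": [
    [0,0,0.1],
    [0,0,0.1],
    [0,0,0.1],
    [0,0,0.1],
    [1,0.4,1.7],
    [3.5,1.3,5.9],
    [5.5,2,9.3],
    [8,2.9,13],
    [8,2.9,13]
  ],
  "rot": [
    [0,0,0],
    [0,0,0],
    [0,0,0],
    [0,0,0],
    [0,0,0],
    [0,0,0],
    [0,0,0],
    [0,0,0],
    [0,0,0]
  ],
  "claw": [0.85,0.85,0.85,0.85,0.85,0.85,0.85,0.85,0.85]
}}

```text
time_s: 23.65
eef_pos: [0.6031, 0.3007, 0.2277]
ee_rot: [-0.166, 0.947, -0.046, -0.271]
contact_force: [0.5, 0.2, 0.2]
width: 0.853
finger_force: 0.0
```

```bash
python3 - <<'E'
from h import *
c,s=snap("wrist","w12");sd,_=snap("side","s12");t,_=snap("top","t12");print(s["eef_pos"],s["width"],s["contact_force"].round(1))
for n,cam,(y0,y1,x0,x1) in(("wrist",c,(100,260,100,330)),("side",sd,(130,200,205,250)),("top",t,(225,262,145,230))):
    hsv=cv2.cvtColor(cam["pixels"],cv2.COLOR_RGB2HSV);m=np.zeros(hsv.shape[:2],np.uint8);m[y0:y1,x0:x1]=((hsv[...,0]<22)&(hsv[...,1]>150)&(hsv[...,2]>60))[y0:y1,x0:x1]
    k,l,st,ce=cv2.connectedComponentsWithStats(m)
    for i in range(1,k):
        if st[i,4]>10:
            e=cv2.minAreaRect(np.argwhere(l==i)[:,::-1].astype(np.float32));print(n,st[i],ce[i].round(1))
    for nm,p in(("new",[.528,.272,.116]),("old",[.5082,.1634,.116])):
        pts=np.array([proj(cam,np.array(p)+[.0235*np.cos(a),.0235*np.sin(a),0])[0] for a in np.linspace(0,6.28,60)]);print("   exp",nm,pts.min(0).round(0),pts.max(0).round(0),pts.mean(0).round(1))
E
```

```text
[0.60313453 0.30074644 0.22768512] 0.8532880309008065 [0.5 0.2 0.2]
wrist [ 162  122   46   42 1480] [184.4 142.5]
wrist [ 256  171   47   46 1699] [279.  193.7]
   exp new [254. 171.] [304. 218.] [278.7 194.8]
   exp old [159. 121.] [207. 163.] [182.9 142.3]
side [218 144  20   8 104] [228.1 147.4]
side [217 161  18   8 117] [225.4 164.4]
side [221 175  12   2  21] [226.3 175.4]
   exp new [220. 143.] [237. 150.] [228.6 146.4]
   exp old [216. 160.] [234. 168.] [225.2 164. ]
   exp new [146. 226.] [168. 248.] [156.9 237. ]
   exp old [197. 236.] [219. 259.] [208.  247.4]
```

The new cap face in the wrist view (centre 279,194, 47×46 px) matches the prediction for a seated, level cap. It looks the same as the finished stack's face, and the side view agrees. Handing in.

```bash
python3 -c "
from station import hand_in
print(hand_in())"
```

```text
the job is handed in; nothing more can be done
None
```

The sleeve, crucible and cap are stacked in the heater's empty well, in that order and released, and the job was handed in at about 24 s of the 72 s allowed; the hand-in returned no verdict, but the last wrist and side images show the cap level and at the finished stack's height.

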